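# Clamp the shaving mirror to the wet-room shelf

## Robot

A 7-joint arm with a two-finger parallel gripper is mounted at the origin on the work surface. World frame = base frame: x ahead of the robot, y to its left, z up, the work surface at z = 0. Lengths are in m, angles in rad, forces in N, time in s.
With the tool pointing down it reaches from about 0.4 to 0.875 m from the base axis. Payload 6.5 kg.
Tool frame: the origin (TCP) lies at the very end of the fingers, on their centre line; the grasp point (between the pads) lies 19 mm behind it (tcp_to_grasp is the distance from the TCP to the grasp point, in m); z points along the fingers, y is the line along which they close (so a half turn about z gives the same grasp; the last joint's range is limited). The gripper opens to 85 mm and grips with 20 to 120 N. Pads are 22 mm wide; open, the fingers measure 114 mm over their backs; the gripper's body (76 mm by 85 mm) begins 54 mm behind the grasp point. The pads swing forward as they close: fully open they stand 13 mm farther back than shut.
Start: joints at [1.108, 0.536, -0.004, 1.538, 0.003, 1.067, -0.071], TCP at [0.251, -0.599, 0.2] pointing down, gripper open.
Joint ranges: [-2.7, 2.7], [-0.37, 2.16], [-1.27, 1.26], [0.24, 2.4], [-1.31, 4.45], [0.19, 1.91], [-2.76, 2.76]. Speed limits (rad/s): [2.39, 2.39, 3.14, 3.14, 3.14, 3.14, 3.14].

## Interface

Orientations are given as [roll, pitch, yaw] about the fixed x, y, z axes, in that order (R = Rz(yaw) Ry(pitch) Rx(roll)).
In Python, from plant import * gives the robot as it stands. The module is installed in compiled form; this text tells all that it offers.
- The arm moves only by the tool send_rows, never from a script. Its argument "targets" is a list of rows, each a list of 7 numbers: the gripper's target within -1 to 1 (shut at 1, half-way at 0, fully open at -1), then the shift along the world's x, y, z in mm, then the turn, a rotation vector about the world's x, y, z in rad. A call has exactly 10 rows; each row shifts and turns the commanded pose from where the row before left it; what a row does not reach is not made up. A row lasts 1/8 s, in which the tool goes at most 62.5 mm and 10.7 degrees, less where a joint would pass 70% of its speed; a pose out of reach is approached as far as the arm can. A call with a gripper value outside its range is refused whole. The fingers move at their own pace and stop on an object; the grip force is fixed at half the most. Time passes only in rows, so rows that do not move let the fingers close, or fill a call up. It gives the time, the measured TCP pose, the force, the opening and the grip force at its end, in the units of the state.
- sense(): the state, without advancing time (a new reading comes with each control period).
- read_camera(name): name is "side" or "top"; returns a dict with "image" (420x560x3 uint8, blue, green, red), "z_map" (420x560 float32, m along the optical axis (not along the pixel's ray), 0 where there is no reading), "vfov" (degrees; the focal length in pixels is half the picture's height over the tangent of half this angle, whatever the lens; pixels are square), "cx", "cy" (the principal point, pixels), "dist_coeffs" ([k1, k2, p1, p2, k3] as OpenCV has them; the pictures are not rectified), "world_from_camera" (4x4, takes a point from camera to world coordinates). Camera axes: x right, y down, z forward; pixel columns grow to the right and rows downward; lengths in m; the calibration is good to about 2 mm. A picture is of the moment at which its call begins.
- hand_in(): hands the job in; it is judged then, once.
The state is a dict: "time_s": time; "q": joint angles; "dq": joint speeds; "effort": joint torques, N m; "tool_pos": TCP position; "orientation": TCP orientation; "contact_force": force on the tool from outside, world axes, zero at the start; "ft_torque": the same for the moment, N m; "opening": opening from 0.0 (shut) to 1.0 (fully open); "grip_force": force on a finger pad.
Only numpy, scipy, OpenCV 4.12 (cv2) and the standard library are available. Lean on these libraries where they do the work, as an engineer would, in place of code of your own. Each camera call takes 0.05 s, during which the arm holds its last target. There are 200 camera calls.

## Task

Put the shaving mirror up on the oak shelf: lay the bamboo toothbrush in the blue tray, then slide the loose mirror clamp along the shelf edge until its screw foot is over the black rubber pad. Wind the clamp's tension wheel clockwise until it comes up firm, with the red mark on the wheel's far rim in line with the red mark on the far end of the clamp, and do not force it well past that. Then swing the mirror arm out so that it points straight out from the shelf towards you, and leave the other things on the shelf where they are.

Things in the scene. Friction and masses are not known exactly. Their poses are not given: they have to be found in the camera images.
- shelf: floating oak shelf, 240 mm deep, 800 mm long, 30 mm thick, fixed. Origin: top edge of its front, half-way along; its top is at the origin's height, 120 mm above the counter. x points away from the robot into the shelf, y to the left along the front edge. A low tiled upstand carries it at its back.
- pad: thin black rubber protection pad flush on the shelf top at the front edge, 62 mm deep (x) by 50 mm along the edge (y). Origin: its centre, level with the shelf top. x and y parallel to the shelf's. The toothbrush lies over it at the start.
- brush_mid (a point): centre of the bamboo toothbrush's length, half-way up its handle (4.5 mm above its underside). The brush lies along its own y axis: 174 mm long, handle 12 mm wide and 9 mm thick, bristles up at the +y end (head 17 mm high). z up. 15 g.
- tray: shallow blue stoneware tray, open on top, 62 mm (x) by 205 mm (y, its long way) by 16 mm high, walls and floor 4 mm. Origin: centre of its underside. 0.45 kg, loose on the shelf behind the pad.
- wheel_mid (a point): centre of the clamp's tension wheel, on its upright axis, half-way up its thickness, 68 mm above the shelf top; stays at this height. Black, ribbed rim, 57 mm diameter, 18 mm thick, gripped across the rim with fingertips at least 48 mm above the shelf top: the clamp's upper arm below it (32 mm wide, top at 45 mm) reaches 40 mm to the far side. The screw foot, 24 mm diameter, is on the same axis.
- wheel (a joint): turn of the tension wheel in rad, growing clockwise from above (tightening). Free (0.12 N m) until the foot meets the shelf at 2.0, then stiffens steadily to a firm 1 N m or so at 2.9 (0.2 to 0.7 N m stays on a hand pausing there); there the red mark on its rim is at the far side (shelf +x), over the red mark on the clamp. Starts at 0 to 0.9; stays where left, springing back up to 0.1.
- clamp (a joint): position of the clamp along the shelf edge in m, growing to the right (shelf -y), range 0 to 0.30. The whole clamp slides with about 3 N of friction while its foot is off the shelf and can be moved by its wheel; wound down, the foot grips.
- pivot (a point): upright pivot of the mirror arm at the arm's mid-height, 55 mm above the shelf top; it sits on the clamp, 105 mm to the left (shelf +y) of the wheel axis and 41 mm nearer the robot (shelf -x), just over the front edge.
- mirror (a joint): swing of the mirror arm in rad: 0 folded along the shelf edge to the left (shelf +y), growing as it swings out towards the robot, 1.57 straight out from the shelf (shelf -x), stop at 1.66. Stiff hinge of 0.06 N m, stays where it is left.
- bar_mid (a point): point on the mirror arm, 40 mm from the pivot along it, at the middle of its section. The arm is a level square bar, 12 by 12 mm, its top 61 mm above the shelf top. y points along the arm away from the pivot. The round mirror (100 mm diameter, its centre 70 mm above the arm) stands across the arm's end, its back 96 mm from the pivot.
- storage_box: white plastic storage box with grey side latches, 130 x 158 mm, 104 mm high, at the left end of the shelf. Origin under its centre. Leave alone.
- incense: terracotta incense holder, 64 mm diameter, 36 mm high. Origin under its centre. Leave alone.
- dish: green glass dish, 80 mm diameter, 28 mm high. Origin under its centre. Leave alone.
- ice_roller: pale upright ice roller, 52 mm diameter, 90 mm high. Origin under its centre. Leave alone.
Mind the look-alikes: they are no part of the job. What is shaped like the part that bears brush_mid but green or orange is not meant.

How it is judged:
On the way, in this order (a step that is already met when the one before it is completed fails the run):
1. the toothbrush lies in the tray (x of brush_mid in the frame of tray between -0.025 and 0.025 m and y of brush_mid in the frame of tray between -0.04 and 0.04 m and z of brush_mid in the frame of tray below 0.02 m and contact force between the fingers and brush below 0.1 N), for 0.2 s.
2. the clamp's foot is over the rubber pad, not yet screwed down (y of wheel_mid in the frame of pad between -0.014 and 0.014 m and value of joint wheel below 2.2 rad), for 0.1 s.
3. the tension wheel is wound firm, its mark at the far side (value of joint wheel between 2.6 and 3.2 rad), for 0.3 s.
4. the mirror arm is swung straight out (value of joint mirror above 1.37 rad), for 0.1 s.
At the end, for the whole second after the job is handed in: Toothbrush in the tray (middle within 25 mm across, 40 mm along of its centre); clamp axis within 14 mm of the pad's centre along the edge; wheel firm, mark within 0.3 rad of the far side (joint 2.6 to 3.2); mirror arm within 0.2 rad of straight out; all released, at rest (all of step 3 and x of brush_mid in the frame of tray between -0.025 and 0.025 m and y of brush_mid in the frame of tray between -0.04 and 0.04 m and z of brush_mid in the frame of tray below 0.02 m and y of wheel_mid in the frame of pad between -0.014 and 0.014 m and value of joint mirror above 1.37 rad and linear speed of brush below 0.02 m/s and velocity of joint mirror between -0.05 and 0.05 rad/s); the robot touches nothing.
It fails at once if the wheel is forced past the mark (value of joint wheel above 3.4 rad).
It fails at once if a bystander is moved by more than 20 mm (distance of any of storage_box, incense, dish, ice_roller from where it was at the start of the episode above 0.02 m).
It fails at once if the tray is moved by more than 40 mm (distance of tray from where it was at the start of the episode above 0.04 m).
It also fails if it takes over 72 s, if anything falls off the work surface, if the arm or the gripper's body presses on something with over 40 N, if the wrist force passes 120 N, or if a joint passes its speed limit or range.

## Working session

There is one attempt and no reset: what is moved stays moved. The work goes in short steps, Python scripts to look and compute and a tool call to move; the robot and the scene stay as the last step left them, time stands still between calls to the robot, and variables do not carry over. Pictures are saved under pics/ and viewed, at most 10 in all, crops included, and the job is handed in when it is done.

Besides the shell and the picture viewer there is one more tool, called after "Emit:" by a JSON object that holds its "method" and its "body". send_rows: Moves the arm, as the interface text tells. Its arguments: {"type":"object","properties":{"targets":{"type":"array","items":{"type":"array","items":{"type":"number"}}}},"required":["targets"]}

```bash
mkdir -p pics && cat > h.py <<'E'
from plant import *
import numpy as np, cv2
def cam(n):
    c=read_camera(n); h=c["image"].shape[0]
    f=h/2/np.tan(np.radians(c["vfov"])/2)
    c["K"]=np.array([[f,0,c["cx"]],[0,f,c["cy"]],[0,0,1.]]); return c
def ray(c,u,v):
    p=cv2.undistortPoints(np.array([[[u,v]]],float),c["K"],np.array(c["dist_coeffs"],float))[0,0]
    T=np.array(c["world_from_camera"]); return T[:3,3],T[:3,:3]@np.array([p[0],p[1],1.])
def onz(c,u,v,z):
    o,d=ray(c,u,v); return o+d*(z-o[2])/d[2]
def dep(c,u,v):
    o,d=ray(c,u,v); return o+d*c["z_map"][int(round(v)),int(round(u))]
E
python3 - <<'E'
from h import *
import pickle
for n in("top","side"):
    c=cam(n); cv2.imwrite(f"pics/{n}0.png",cv2.resize(c["image"],(800,600),interpolation=cv2.INTER_CUBIC)); pickle.dump(c,open(n+"0.pkl","wb"))
    print(n,c["world_from_camera"],c["K"][0,0],c["dist_coeffs"])
print(sense())
E
```

```text
top [[-0.06545724 -0.97744762  0.20077725  0.36931154]
 [-0.99784088  0.06520205 -0.00789091  0.07980754]
 [-0.00537814 -0.20086027 -0.97960514  1.09789133]
 [ 0.          0.          0.          1.        ]] 457.75484519646056 [-0.03408399  0.          0.          0.          0.        ]
side [[-0.81530138 -0.41743766  0.40128476  0.01399924]
 [-0.57885823  0.60479497 -0.54694258  0.83949777]
 [-0.01438058 -0.67821003 -0.7347274   1.15277459]
 [ 0.          0.          0.          1.        ]] 532.0872338915578 [-0.19980771  0.          0.          0.          0.        ]
{'time_s': 0.1, 'q': array([ 1.10780087,  0.53707771, -0.00444872,  1.53876131,  0.0026244 ,
        1.06732109, -0.07117923]), 'dq': array([ 2.02664900e-03, -1.04471102e-03,  2.35918511e-04, -2.05646548e-03,
       -6.31710720e-04, -9.47085965e-04,  7.67336125e-07]), 'effort': array([ 3.04426991e-03, -5.84566498e+01,  1.05239812e+00, -2.59778684e+01,
        1.27268216e-02,  4.60139636e-03,  1.28016910e-05]), 'tool_pos': array([ 0.25094621, -0.59893657,  0.19961396]), 'orientation': array([-3.14003640e+00,  1.31686574e-04,  3.96908489e-01]), 'contact_force': array([ 0.66692617,  1.00531744, -0.32890081]), 'ft_torque': array([ 0.00755166, -0.0066669 ,  0.0469895 ]), 'grip_force': 0.0, 'opening': 1.0011975848782562}
```

View pics/top0.png

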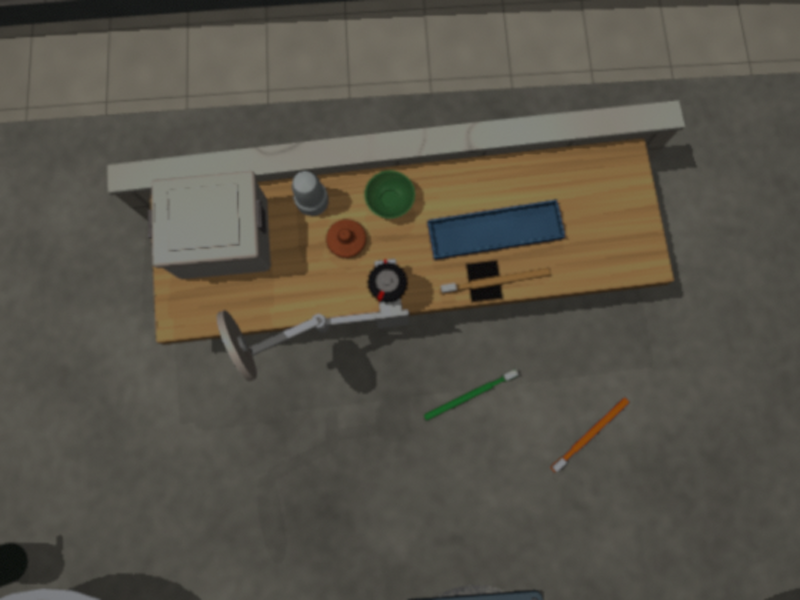

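View pics/side0.png

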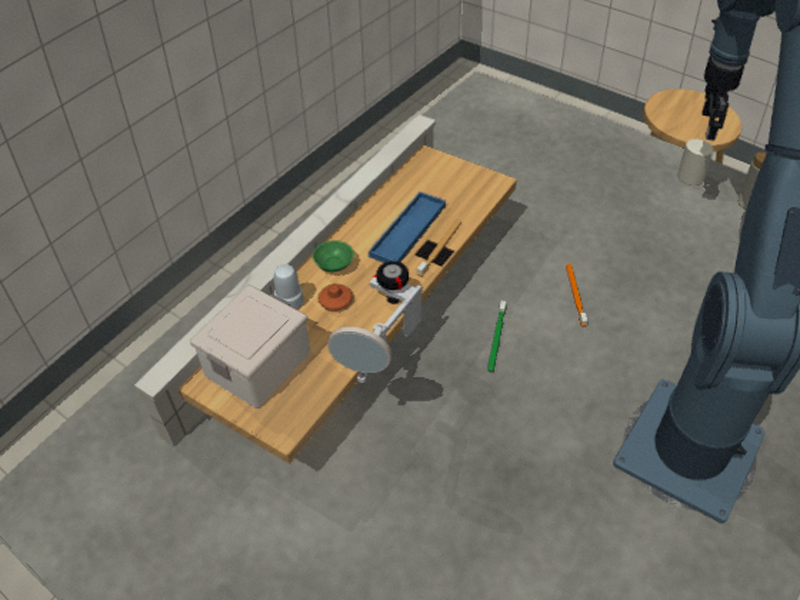

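The top view has three toothbrush shapes: bamboo with a white head on the shelf over the black pad at (497,281), green on the counter at (472,395), and orange on the counter at (590,435). I choose the bamboo one. The tray is at (497,230), the wheel at (387,283) with its red rim mark at about (381,296), and the pivot at (320,321). A close crop will check this choice.

```bash
python3 - <<'E'
from h import *
import pickle
c=pickle.load(open("top0.pkl","rb"))
im=c["image"][120:270,210:410]; im=cv2.convertScaleAbs(im,alpha=1.6)
cv2.imwrite("pics/crop0.png",cv2.resize(im,(800,600),interpolation=cv2.INTER_CUBIC))
f=lambda u,v,z:print((u,v),onz(c,u*.7,v*.7,z).round(4), dep(c,u*.7,v*.7).round(4))
f(157,342,.12);f(673,282,.12);f(645,143,.12)   # shelf corners
E
```

```text
(157, 342) [0.5263 0.4553 0.12  ] [0.5268 0.4567 0.1164]
(673, 282) [ 0.5668 -0.3377  0.12  ] [ 0.5908 -0.3883  0.0014]
(645, 143) [ 0.7979 -0.3269  0.12  ] [ 0.7986 -0.3276  0.1184]
```

View pics/crop0.png

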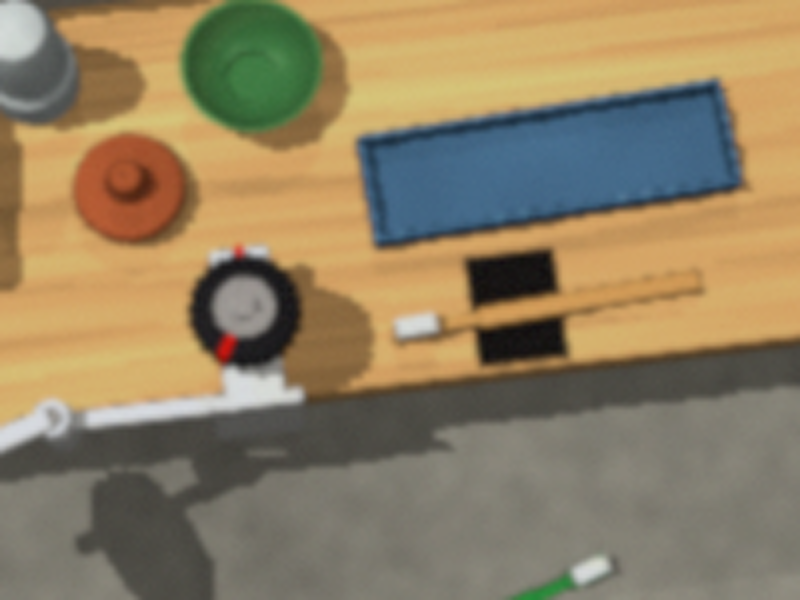

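The crop confirms the bamboo brush, with its white head at (415,326) and handle end at (702,280), crossing the black pad. The wheel centre is (244,310), its rim mark (227,348) on the near side, and the clamp mark (239,251).

```bash
python3 - <<'E'
from h import *
import pickle
c=pickle.load(open("top0.pkl","rb"))
g=lambda x,y,z:onz(c,210+x/4,120+y/4,z)
a=lambda d:np.degrees(np.arctan2(d[1],d[0])).round(2)
A,B=onz(c,157*.7,342*.7,.12),onz(c,673*.7,282*.7,.12); print("shelf ydir",a(A-B),np.linalg.norm(A-B),(A+B)/2)
t=np.array([g(*p,.136) for p in((360,138),(718,82),(743,187),(378,245))]); print("tray",t.mean(0),a(t[0]-t[1]),a(t[3]-t[2]),np.linalg.norm(t[0]-t[1]),np.linalg.norm(t[0]-t[3]))
h,e=g(395,330,.13),g(702,280,.129); print("brush",(h+e)/2,a(h-e),np.linalg.norm(h-e))
h2=g(455,323,.129);print("handle mid pts",h2,e,a(h2-e))
p=np.array([g(*q,.12) for q in((467,260),(552,251),(566,355),(481,362))]); print("pad",p.mean(0),a(p[0]-p[1]),a(p[0]-p[3]))
w=g(244,310,.197);m=g(227,348,.197);k=g(239,251,.165)
print("wheel",w,"mark",m,a(m-w),"clampmark",k,a(k-w))
v=g(52,418,.181);print("pivot",v,g(52,418,.19), "bar end",onz(c,255*.7,350*.7,.181))
E
```

```text
shelf ydir 92.93 0.7939785423765451 [0.54654463 0.05878706 0.12      ]
tray [ 0.66370359 -0.07156298  0.136     ] 95.5 95.51 0.2011171812212692 0.06152479071296386
brush [ 0.58540534 -0.06433157  0.1295    ] 95.7 0.16996888750998512
handle mid pts [ 0.57888118 -0.01256478  0.129     ] [ 0.59385083 -0.14889385  0.129     ] 96.27
pad [ 0.58770668 -0.04780117  0.12      ] 92.41 2.79
wheel [0.57796634 0.09960911 0.197     ] mark [0.55897676 0.10929848 0.197     ] 152.97 clampmark [0.61735073 0.10105367 0.165     ] 2.1
pivot [0.53199441 0.20068961 0.181     ] [0.53039755 0.19950306 0.19      ] bar end [0.49600799 0.2921526  0.181     ]
```

Emit:
{"method": "send_rows", "body": {"targets": [[-1, 30, 49, 0, 0, 0, 0.1277], [-1, 30, 49, 0, 0, 0, 0.1277], [-1, 30, 49, 0, 0, 0, 0.1277], [-1, 30, 49, 0, 0, 0, 0.1277], [-1, 30, 49, 0, 0, 0, 0.1277], [-1, 30, 49, 0, 0, 0, 0.1277], [-1, 30, 49, 0, 0, 0, 0.1277], [-1, 30, 49, 0, 0, 0, 0.1277], [-1, 30, 49, 0, 0, 0, 0.1277], [-1, 30, 49, 0, 0, 0, 0.1277]]}}

```text
time_s: 1.35
tool_pos: [0.5517, -0.108, 0.2002]
orientation: [-3.141, 0.0, 1.678]
contact_force: [0.6, -0.2, 0.6]
opening: 0.996
grip_force: 0.0
```

Emit:
{"method": "send_rows", "body": {"targets": [[-1, 17, 23, 0, 0, 0, 0], [-1, 17, 22, 0, 0, 0, 0], [-1, 0, 0, -20, 0, 0, 0], [-1, 0, 0, -30, 0, 0, 0], [-1, 0, 0, -20, 0, 0, 0], [-1, 0, 0, -7.5, 0, 0, 0], [1, 0, 0, 0, 0, 0, 0], [1, 0, 0, 0, 0, 0, 0], [1, 0, 0, 0, 0, 0, 0], [1, 0, 0, 0, 0, 0, 0]]}}

```text
time_s: 2.6
tool_pos: [0.5855, -0.0645, 0.1234]
orientation: [3.141, 0.0, 1.674]
contact_force: [-0.4, -0.6, -0.0]
opening: 0.145
grip_force: 0.0
```

Emit:
{"method": "send_rows", "body": {"targets": [[1, 0, 0, 0, 0, 0, 0], [1, 0, 0, 0, 0, 0, 0], [1, 0, 0, 10, 0, 0, 0], [1, 0, 0, 20, 0, 0, 0], [1, 0, 0, 20, 0, 0, 0], [1, 0, 0, 0, 0, 0, 0], [1, 15, -2, 0, 0, 0, 0], [1, 25, -2, 0, 0, 0, 0], [1, 25, -2, 0, 0, 0, 0], [1, 13, -1, 0, 0, 0, 0]]}}

```text
time_s: 3.85
tool_pos: [0.6638, -0.0715, 0.1718]
orientation: [-3.141, -0.0, 1.674]
contact_force: [1.1, -0.4, 0.5]
opening: 0.004
grip_force: 0.0
```

```bash
python3 - <<'E'
from h import *
s=sense();print(s["tool_pos"],s["opening"],s["grip_force"])
c=cam("top");im=cv2.convertScaleAbs(c["image"][90:240,260:460],alpha=1.6)
d=cam("side");i2=cv2.convertScaleAbs(d["image"][110:260,220:420],alpha=1.6)
cv2.imwrite("pics/c1.png",np.vstack([cv2.resize(x,(400,300),interpolation=cv2.INTER_CUBIC) for x in(im,i2)]))
E
```

```text
[ 0.66376044 -0.07153853  0.17180735] 0.0036326739010417385 0.0
```

View pics/c1.png

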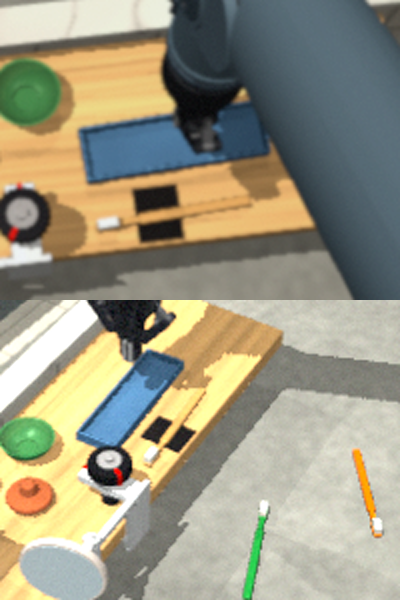

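The fingers closed above the brush. They hang over the tray and the brush still lies on the shelf, from its head at (108,223) to (250,202) in the upper crop. I'll measure it again and grip lower.

```bash
python3 - <<'E'
from h import *
c=cam("top")
im=cv2.convertScaleAbs(c["image"][165:225,290:410],alpha=1.6)
cv2.imwrite("pics/c2.png",cv2.resize(im,(800,400),interpolation=cv2.INTER_CUBIC))
for p in((97,225),(118,221),(180,212.5),(250,201.5)): print(onz(c,260+p[0]/2,90+p[1]/2,.129).round(4))
E
```

```text
[0.5772 0.0207 0.129 ]
[ 0.5801 -0.0023  0.129 ]
[ 0.5851 -0.0703  0.129 ]
[ 0.5922 -0.1476  0.129 ]
```

View pics/c2.png

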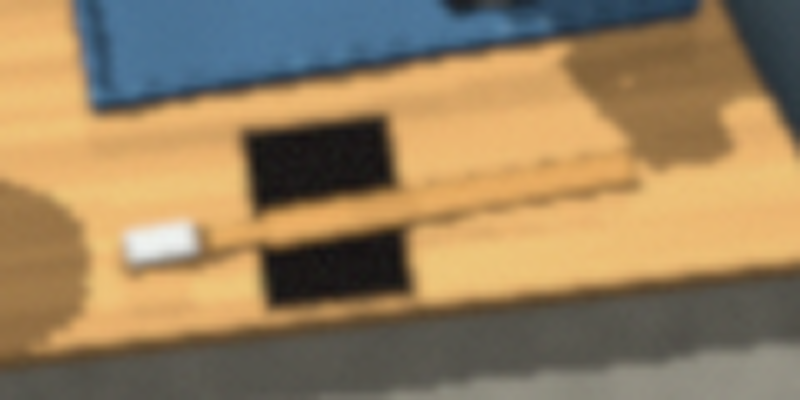

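The brush lies where it was: head at (160,243), tail at (635,170), across the pad.

Emit:
{"method": "send_rows", "body": {"targets": [[-1, -15, 2, 0, 0, 0, 0], [-1, -25, 2, 0, 0, 0, 0], [-1, -25, 2, 0, 0, 0, 0], [-1, -13, 1, -5, 0, 0, 0], [0, 0, 0, -20, 0, 0, 0], [0, 0, 0, -20, 0, 0, 0], [0, 0, 0, -7.5, 0, 0, 0], [1, 0, 0, -1, 0, 0, 0], [1, 0, 0, 0, 0, 0, 0], [1, 0, 0, 0, 0, 0, 0]]}}

```text
time_s: 5.25
tool_pos: [0.5857, -0.0645, 0.1201]
orientation: [3.14, 0.0, 1.674]
contact_force: [0.2, -0.1, -0.3]
opening: 0.001
grip_force: 0.0
```

Emit:
{"method": "send_rows", "body": {"targets": [[1, 0, 0, 0, 0, 0, 0], [1, 0, 0, 0, 0, 0, 0], [1, 0, 0, 0, 0, 0, 0], [1, 0, 0, 0, 0, 0, 0], [1, 0, 0, 0, 0, 0, 0], [1, 0, 0, 0, 0, 0, 0], [1, 0, 0, 0, 0, 0, 0], [1, 0, 0, 0, 0, 0, 0], [1, 0, 0, 0, 0, 0, 0], [1, 0, 0, 0, 0, 0, 0]]}}

```text
time_s: 6.5
tool_pos: [0.5852, -0.0645, 0.1194]
orientation: [3.142, 0.0, 1.674]
contact_force: [0.9, 0.5, -0.5]
opening: 0.001
grip_force: 0.0
```

```bash
python3 - <<'E'
from h import *
c=cam("top");im=cv2.convertScaleAbs(c["image"][150:240,270:390],alpha=1.6)
d=cam("side");i2=cv2.convertScaleAbs(d["image"][110:200,240:360],alpha=1.6)
cv2.imwrite("pics/c3.png",np.hstack([cv2.resize(x,(400,300),interpolation=cv2.INTER_CUBIC) for x in(im,i2)]))
s=sense();print(s)
for n,k in(("top",c),("side",d)):
    T=np.linalg.inv(np.array(k["world_from_camera"]))
    for P in (s["tool_pos"],[.585,-.064,.13],[.5937,-.149,.129]):
        q=T@np.append(P,1);print(n,cv2.projectPoints(q[:3].reshape(1,1,3),np.zeros(3),np.zeros(3),k["K"],np.array(k["dist_coeffs"]))[0].ravel())
E
```

```text
{'time_s': 6.6, 'q': array([ 0.34776565,  0.56948478, -0.4274086 ,  1.75204682,  0.29338456,
        0.88354035, -0.10487839]), 'dq': array([ 0.00016895, -0.00068368, -0.00075793,  0.00135926, -0.00101789,
        0.00059716,  0.00109808]), 'effort': array([ 3.51249028e-04, -5.43746781e+01, -5.44294417e+00, -2.19185007e+01,
        1.07766889e-02,  1.57333703e-03, -4.75450932e-06]), 'tool_pos': array([ 0.58516927, -0.06450814,  0.11936325]), 'orientation': array([-3.14153391e+00,  3.48684207e-05,  1.67381935e+00]), 'contact_force': array([0.72639909, 0.81494006, 0.66896622]), 'ft_torque': array([-0.03557389, -0.01181918,  0.01538336]), 'grip_force': 0.0, 'opening': 9.861975172298265e-05}
top [346.78229781 197.37096229]
top [347.17597875 196.36334737]
top [385.55594824 190.06395268]
side [306.87692828 173.40875034]
side [306.9061909  170.78183185]
side [320.64868703 153.02207235]
```

View pics/c3.png

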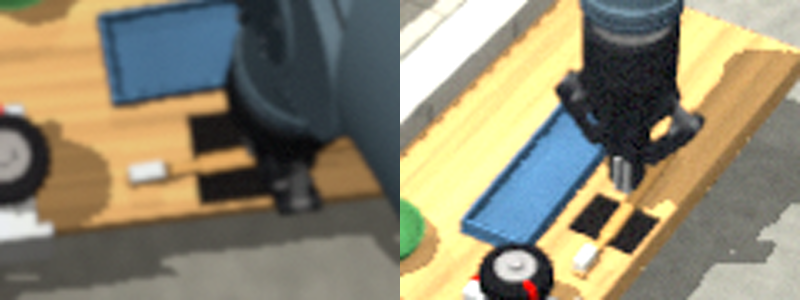

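```bash
python3 - <<'E'
from h import *
np.set_printoptions(suppress=True,precision=3)
d=cam("side");c=cam("top")
for v in range(145,176,3): print("s",v,*[dep(d,u,v) for u in(303,306,309)])
for v in range(190,216,4): print("t",v,*[dep(c,u,v) for u in(350,355,360)])
E
```

```text
s 145 [ 0.59  -0.048  0.233] [ 0.583 -0.053  0.233] [ 0.57  -0.046  0.245]
s 148 [ 0.586 -0.043  0.229] [ 0.589 -0.062  0.214] [ 0.571 -0.049  0.231]
s 151 [ 0.591 -0.051  0.21 ] [ 0.591 -0.067  0.198] [ 0.569 -0.047  0.224]
s 154 [ 0.591 -0.051  0.199] [ 0.588 -0.062  0.193] [ 0.573 -0.054  0.206]
s 157 [ 0.593 -0.055  0.184] [ 0.583 -0.055  0.19 ] [ 0.572 -0.053  0.197]
s 160 [ 0.594 -0.057  0.171] [ 0.581 -0.052  0.182] [ 0.572 -0.053  0.186]
s 163 [ 0.593 -0.056  0.161] [ 0.58  -0.05   0.173] [ 0.577 -0.061  0.166]
s 166 [ 0.608 -0.079  0.124] [ 0.582 -0.054  0.158] [ 0.574 -0.057  0.159]
s 169 [ 0.603 -0.072  0.121] [ 0.596 -0.077  0.121] [ 0.584 -0.073  0.131]
s 172 [ 0.598 -0.064  0.119] [ 0.583 -0.057  0.132] [ 0.58  -0.067  0.126]
s 175 [ 0.586 -0.046  0.128] [ 0.578 -0.049  0.13 ] [ 0.576 -0.061  0.121]
t 190 [ 0.555 -0.042  0.315] [ 0.552 -0.05   0.324] [ 0.548 -0.056  0.339]
t 194 [ 0.554 -0.046  0.289] [ 0.55  -0.053  0.301] [ 0.549 -0.062  0.302]
t 198 [ 0.565 -0.059  0.202] [ 0.55  -0.058  0.268] [ 0.549 -0.067  0.27 ]
t 202 [ 0.554 -0.056  0.217] [ 0.546 -0.06   0.251] [ 0.545 -0.069  0.254]
t 206 [ 0.547 -0.055  0.213] [ 0.542 -0.062  0.235] [ 0.538 -0.069  0.25 ]
t 210 [ 0.556 -0.068  0.122] [ 0.532 -0.059  0.244] [ 0.532 -0.069  0.242]
t 214 [ 0.57  -0.086 -0.001] [ 0.525 -0.059  0.242] [ 0.568 -0.111 -0.001]
```

The side view shows the fingertips at about (620,187), above the brush. Depth puts the shut tips near z=0.152 while the reported TCP is 0.119, so the real tips sit about 32 mm higher than reported. I'll go lower and verify.

Emit:
{"method": "send_rows", "body": {"targets": [[0.2, 0, 0, 0, 0, 0, 0], [0.2, 0, 0, 0, 0, 0, 0], [0.2, 0, 0, -10, 0, 0, 0], [0.2, 0, 0, -10, 0, 0, 0], [0.2, 0, 0, -2, 0, 0, 0], [0.2, 0, 0, -2, 0, 0, 0], [0.2, 0, 0, 0, 0, 0, 0], [0.2, 0, 0, 0, 0, 0, 0], [0.2, 0, 0, 0, 0, 0, 0], [0.2, 0, 0, 0, 0, 0, 0]]}}

```text
time_s: 7.95
tool_pos: [0.5852, -0.0645, 0.0955]
orientation: [3.141, 0.0, 1.674]
contact_force: [-0.9, -0.4, 0.0]
opening: 0.401
grip_force: 0.0
```

```bash
python3 - <<'E'
from h import *
np.set_printoptions(suppress=True,precision=3)
d=cam("side");s=sense();print(s["tool_pos"],s["contact_force"])
P=np.array([[dep(d,u,v) for u in range(285,330)] for v in range(140,190)]).reshape(-1,3)
m=(abs(P[:,1]+.056)<.012)&(abs(P[:,0]-.585)<.045)&(P[:,2]>.1)
for x0 in range(540,630,6):
    q=P[m&(abs(P[:,0]-x0/1e3)<.003)]
    print(x0,np.sort(q[:,2]))
i=cv2.convertScaleAbs(d["image"][120:195,265:365],alpha=1.6)
cv2.imwrite("pics/c4.png",cv2.resize(i,(800,600),interpolation=cv2.INTER_CUBIC))
E
```

```text
[ 0.585 -0.065  0.096] [-0.224  0.441  0.233]
540 [0.179 0.182 0.186 0.19  0.191 0.192 0.226 0.227 0.23  0.233 0.236 0.236
 0.237 0.237]
546 [0.107 0.118 0.175 0.177 0.179 0.181 0.183 0.226 0.227 0.229 0.229 0.23
 0.235 0.237 0.237 0.237 0.239 0.24  0.242 0.242 0.242 0.242 0.243 0.246
 0.246 0.247 0.25  0.253 0.254 0.255 0.256 0.257 0.257 0.258 0.258 0.259
 0.26  0.263 0.263 0.264 0.265]
552 [0.102 0.103 0.104 0.104 0.104 0.107 0.107 0.108 0.108 0.109 0.111 0.112
 0.112 0.113 0.116 0.117 0.119 0.12  0.12  0.121 0.121 0.121 0.122 0.123
 0.124 0.124 0.126 0.14  0.144 0.144 0.145 0.149 0.15  0.152 0.155 0.158
 0.159 0.161 0.164 0.169 0.17  0.172 0.173 0.174 0.176 0.176 0.177 0.178
 0.179 0.18  0.182 0.183 0.183 0.183 0.186 0.217 0.219 0.221 0.223 0.224
 0.225 0.226 0.227 0.228 0.23  0.232 0.234 0.236 0.238 0.241 0.241 0.242
 0.243 0.245 0.246 0.248 0.249 0.249 0.256 0.257 0.259 0.26  0.262 0.263
 0.265 0.266 0.268 0.269 0.27 ]
558 [0.118 0.12  0.121 0.121 0.122 0.122 0.122 0.123 0.123 0.123 0.124 0.128
 0.136 0.137 0.14  0.14  0.143 0.143 0.145 0.147 0.148 0.149 0.149 0.155
 0.155 0.156
[... 2724 characters left out ...]
.208 0.21  0.211 0.22  0.227 0.227 0.229 0.23  0.235]
612 [0.121 0.122 0.123 0.123 0.124 0.134 0.137 0.14  0.145 0.151 0.154 0.156
 0.159 0.169 0.171 0.174 0.174 0.18  0.182 0.184 0.187 0.211 0.221 0.221
 0.222 0.227 0.227 0.23  0.232 0.232]
618 [0.118 0.118 0.118 0.119 0.12  0.12  0.121 0.122 0.122 0.123 0.126 0.174
 0.178 0.179 0.179 0.18  0.183 0.184 0.185 0.186 0.189 0.22  0.226 0.23
 0.231 0.233 0.234 0.235 0.236]
624 [0.118 0.118 0.119 0.119 0.119 0.119 0.121 0.121 0.121 0.121 0.122 0.124
 0.169 0.17  0.173 0.177 0.177 0.182 0.182 0.182 0.182 0.182 0.182 0.183
 0.184 0.184 0.185 0.185 0.186 0.186 0.186 0.188 0.188 0.189 0.19  0.19
 0.191 0.194 0.194 0.195 0.198 0.199 0.221 0.225 0.235]
```

View pics/c4.png

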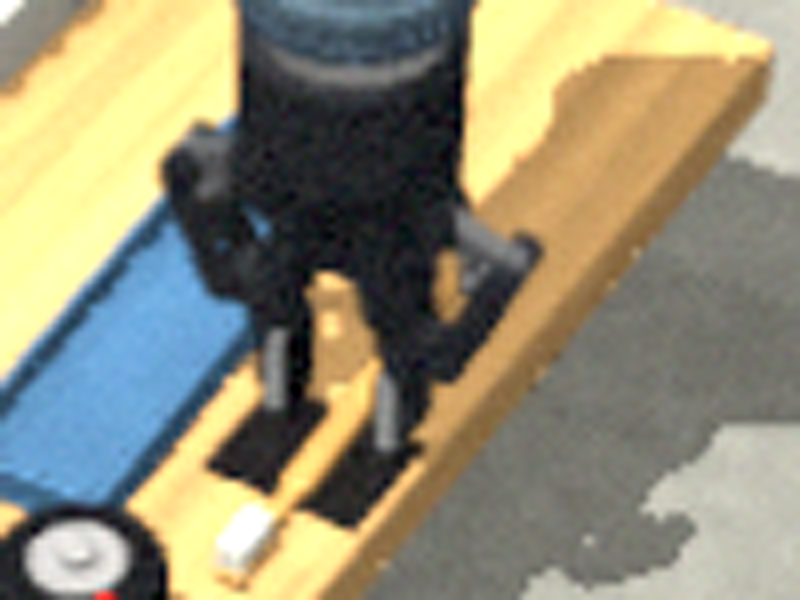

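The fingers straddle the handle over the pad, with tips at (275,400) and (385,445) in the crop and z about 0.130. Going 6 mm lower will grip it.

Emit:
{"method": "send_rows", "body": {"targets": [[0.2, 0, 0, -3, 0, 0, 0], [0.2, 0, 0, -3, 0, 0, 0], [1, 0, 0, 0, 0, 0, 0], [1, 0, 0, 0, 0, 0, 0], [1, 0, 0, 0, 0, 0, 0], [1, 0, 0, 0, 0, 0, 0], [1, 0, 0, 0, 0, 0, 0], [1, 0, 0, 0, 0, 0, 0], [1, 0, 0, 0, 0, 0, 0], [1, 0, 0, 0, 0, 0, 0]]}}

```text
time_s: 9.25
tool_pos: [0.5855, -0.0644, 0.0898]
orientation: [3.141, 0.0, 1.674]
contact_force: [-0.3, -0.2, 5.5]
opening: 0.116
grip_force: 61.1
```

Emit:
{"method": "send_rows", "body": {"targets": [[1, 0, 0, 10, 0, 0, 0], [1, 0, 0, 15, 0, 0, 0], [1, 0, 0, 15, 0, 0, 0], [1, 15, -2, 0, 0, 0, 0], [1, 25, -2, 0, 0, 0, 0], [1, 25, -2, 0, 0, 0, 0], [1, 13, -1, 0, 0, 0, 0], [1, 0, 0, 0, 0, 0, 0], [1, 0, 0, -10, 0, 0, 0], [1, 0, 0, -10, 0, 0, 0]]}}

```text
time_s: 10.5
tool_pos: [0.6624, -0.0716, 0.1088]
orientation: [-3.141, 0.0, 1.674]
contact_force: [0.2, 0.3, 0.1]
opening: 0.117
grip_force: 60.1
```

Emit:
{"method": "send_rows", "body": {"targets": [[1, 0, 0, -10, 0, 0, 0], [1, 0, 0, -4, 0, 0, 0], [1, 0, 0, 0, 0, 0, 0], [0.55, 0, 0, 0, 0, 0, 0], [0.55, 0, 0, 0, 0, 0, 0], [0.55, 0, 0, 0, 0, 0, 0], [0.55, 0, 0, 5, 0, 0, 0], [0.55, 0, 0, 15, 0, 0, 0], [0.5, 0, 0, 30, 0, 0, 0], [-1, 0, 0, 30, 0, 0, 0]]}}

```text
time_s: 11.75
tool_pos: [0.6634, -0.0714, 0.1774]
orientation: [3.141, 0.0, 1.674]
contact_force: [1.0, -0.1, 0.3]
opening: 0.448
grip_force: 0.0
```

Emit:
{"method": "send_rows", "body": {"targets": [[-1, -8.5, 17.1, 5, 0, 0, 0.13], [-1, -8.5, 17.1, 5, 0, 0, 0.13], [-1, -8.5, 17.1, 5, 0, 0, 0.13], [-1, -8.5, 17.1, 0, 0, 0, 0.13], [-1, -8.5, 17.1, 0, 0, 0, 0.13], [-1, -8.5, 17.1, 0, 0, 0, 0.13], [-1, -8.5, 17.1, 0, 0, 0, 0.13], [-1, -8.5, 17.1, 0, 0, 0, 0.13], [-1, -8.5, 17.1, 0, 0, 0, 0.13], [-1, -8.5, 17.1, 0, 0, 0, 0.13]]}}

```text
time_s: 13.0
tool_pos: [0.5784, 0.1, 0.1917]
orientation: [-3.142, 0.002, 2.978]
contact_force: [-0.6, 0.1, 1.0]
opening: 0.999
grip_force: 0.0
```

```bash
python3 - <<'E'
from h import *
s=sense();print(s["q"].round(3),s["tool_pos"],s["orientation"])
c=cam("top");im=cv2.convertScaleAbs(c["image"][100:250,230:430],alpha=1.6)
d=cam("side");i2=cv2.convertScaleAbs(d["image"][110:260,220:420],alpha=1.6)
cv2.imwrite("pics/c5.png",np.hstack([cv2.resize(x,(400,300),interpolation=cv2.INTER_CUBIC) for x in(im,i2)]))
E
```

```text
[ 0.309  0.556 -0.775  1.687  0.434  1.076  0.806] [0.57835879 0.10001114 0.19167079] [-3.14151754e+00  1.60336266e-03  2.97791229e+00]
```

View pics/c5.png

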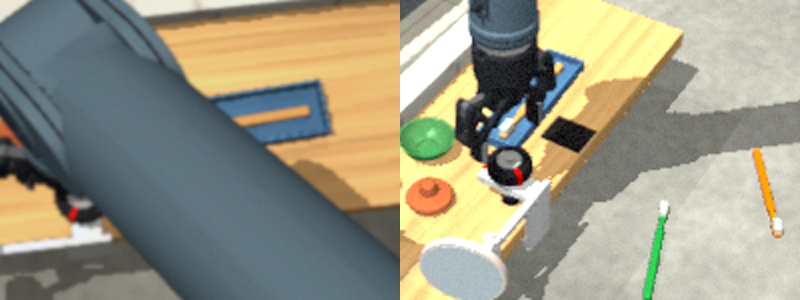

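The brush lies in the tray (top view (280,118), white head visible in the side view at (508,125)). The open fingers stand over the wheel at (512,160). Lowering and gripping the wheel.

Emit:
{"method": "send_rows", "body": {"targets": [[-1, 0, 0, -15, 0, 0, 0], [-1, 0, 0, -15, 0, 0, 0], [-1, 0, 0, -15, 0, 0, 0], [-1, 0, 0, -11, 0, 0, 0], [-1, 0, 0, 0, 0, 0, 0], [1, 0, 0, 0, 0, 0, 0], [1, 0, 0, 0, 0, 0, 0], [1, 0, 0, 0, 0, 0, 0], [1, 0, 0, 0, 0, 0, 0], [1, 0, 0, 0, 0, 0, 0]]}}

```text
time_s: 14.35
tool_pos: [0.5786, 0.0995, 0.1354]
orientation: [-3.141, 0.001, 2.974]
contact_force: [-2.0, -1.4, 5.5]
opening: 0.637
grip_force: 62.6
```

```bash
python3 - <<'E'
from h import *
s=sense();print(s["tool_pos"],s["opening"],s["grip_force"],s["contact_force"],s["ft_torque"])
d=cam("side");i=cv2.convertScaleAbs(d["image"][160:235,225:325],alpha=1.6)
cv2.imwrite("pics/c6.png",cv2.resize(i,(800,600),interpolation=cv2.INTER_CUBIC))
E
```

```text
[0.57859259 0.09947503 0.13538163] 0.6372755740867294 62.55837678909302 [-2.04127098 -1.39138598  5.47597058] [-0.1577944   0.42007312  0.06878574]
```

View pics/c6.png

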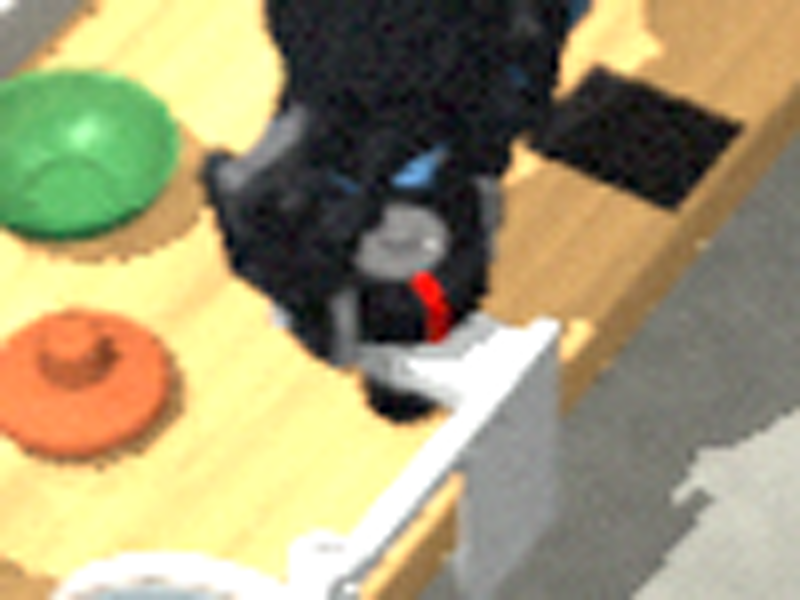

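The gripper holds the wheel rim. The wheel centre is at (400,240), the rim mark at (432,305) and the pad at (640,135).

Emit:
{"method": "send_rows", "body": {"targets": [[1, 0.4, -8, 0, 0, 0, 0], [1, 0.7, -15.5, 0, 0, 0, 0], [1, 0.7, -15.5, 0, 0, 0, 0], [1, 0.7, -15.5, 0, 0, 0, 0], [1, 0.8, -17, 0, 0, 0, 0], [1, 0.8, -17, 0, 0, 0, 0], [1, 0.8, -17, 0, 0, 0, 0], [1, 0.8, -17, 0, 0, 0, 0], [1, 0.7, -16, 0, 0, 0, 0], [1, 0.4, -9, 0, 0, 0, 0]]}}

```text
time_s: 15.65
tool_pos: [0.5865, -0.049, 0.1354]
orientation: [3.141, 0.003, 2.973]
contact_force: [1.9, 3.2, 4.6]
opening: 0.635
grip_force: 63.7
```

```bash
python3 - <<'E'
from h import *
s=sense();print(s["tool_pos"],s["opening"],s["orientation"],s["q"],s["contact_force"],s["ft_torque"])
d=cam("side");i=cv2.convertScaleAbs(d["image"][125:215,245:365],alpha=1.6)
cv2.imwrite("pics/c7.png",cv2.resize(i,(800,600),interpolation=cv2.INTER_CUBIC))
E
```

```text
[ 0.58651744 -0.04897015  0.13540384] 0.6346696653264288 [3.14059338 0.00316395 2.97293042] [ 0.52843706  0.61934672 -0.72634779  1.73275031  0.48483791  0.9736702
  1.01777134] [1.86877921 3.19436501 4.64539242] [ 0.66130464 -0.37725097  0.05047977]
```

View pics/c7.png

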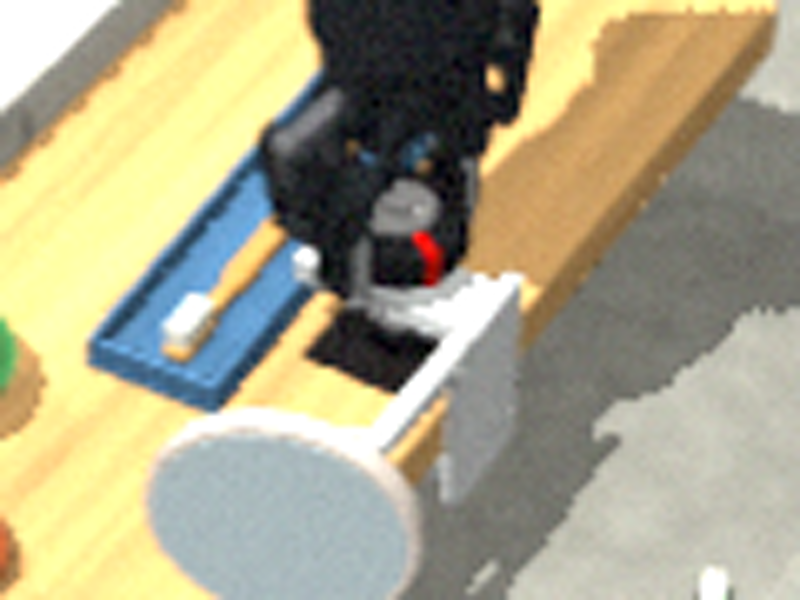

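The clamp sits over the pad: the pad shows from (330,350) under the wheel at (405,205), and the brush lies flat in the tray. Winding clockwise now.

Emit:
{"method": "send_rows", "body": {"targets": [[1, 0, 0, 0, 0, 0, -0.1], [1, 0, 0, 0, 0, 0, -0.17], [1, 0, 0, 0, 0, 0, -0.17], [1, 0, 0, 0, 0, 0, -0.17], [1, 0, 0, 0, 0, 0, -0.17], [1, 0, 0, 0, 0, 0, -0.17], [1, 0, 0, 0, 0, 0, -0.17], [1, 0, 0, 0, 0, 0, -0.17], [1, 0, 0, 0, 0, 0, -0.17], [1, 0, 0, 0, 0, 0, -0.17]]}}

```text
time_s: 16.95
tool_pos: [0.5866, -0.0504, 0.1354]
orientation: [3.138, 0.001, 1.337]
contact_force: [2.4, -2.5, 2.6]
opening: 0.638
grip_force: 63.6
```

```bash
cat > mark.py <<'E'
from h import *
def show():
    s=sense();print(s["time_s"],s["tool_pos"].round(4),s["orientation"].round(3),s["q"][6].round(3),"F",s["contact_force"].round(1),"T",s["ft_torque"].round(3),s["opening"])
    for n in("side","top"):
        c=cam(n);b=c["image"].astype(int)
        m=(b[...,2]>100)&(b[...,2]>3*b[...,1])&(b[...,2]>3*b[...,0])
        k,_,st,ce=cv2.connectedComponentsWithStats(m.astype(np.uint8))
        for i in range(1,k):
            if st[i,4]>=3: print(n,st[i,4],ce[i].round(1),onz(c,*ce[i],.197).round(4),dep(c,*ce[i]).round(4))
E
python3 -c "from mark import *;show()"
```

```text
16.95 [ 0.5866 -0.0504  0.1354] [3.138e+00 1.000e-03 1.337e+00] -0.412 F [ 2.4 -2.5  2.6] T [-0.365 -0.219  0.087] 0.6378147293580342
side 10 [296.1 158.5] [ 0.5972 -0.0279  0.197 ] [ 0.5977 -0.0287  0.1961]
```

Emit:
{"method": "send_rows", "body": {"targets": [[1, 0, 0, 0, 0, 0, -0.1], [1, 0, 0, 0, 0, 0, -0.1], [1, 0, 0, 0, 0, 0, -0.1], [1, 0, 0, 0, 0, 0, -0.1], [1, 0, 0, 0, 0, 0, -0.1], [1, 0, 0, 0, 0, 0, -0.1], [1, 0, 0, 0, 0, 0, -0.1], [1, 0, 0, 0, 0, 0, -0.1], [1, 0, 0, 0, 0, 0, 0], [1, 0, 0, 0, 0, 0, 0]]}}

```text
time_s: 18.3
tool_pos: [0.5866, -0.0496, 0.136]
orientation: [3.138, -0.002, 0.548]
contact_force: [0.1, -2.9, 11.1]
opening: 0.637
grip_force: 64.2
```

```bash
python3 -c "from mark import *;show()"
```

```text
18.3 [ 0.5866 -0.0496  0.136 ] [ 3.138e+00 -2.000e-03  5.480e-01] -1.104 F [ 0.1 -2.9 11.1] T [-0.331 -0.016  0.433] 0.6365224777297055
side 8 [297.1 154.1] [ 0.6047 -0.0438  0.197 ] [ 0.6055 -0.045   0.1957]
```

Emit:
{"method": "send_rows", "body": {"targets": [[1, 0, 0, 0, 0, 0, -0.08], [1, 0, 0, 0, 0, 0, -0.08], [1, 0, 0, 0, 0, 0, -0.08], [1, 0, 0, 0, 0, 0, 0], [1, 0, 0, 0, 0, 0, 0], [1, 0, 0, 0, 0, 0, 0], [1, 0, 0, 0, 0, 0, 0], [1, 0, 0, 0, 0, 0, 0], [1, 0, 0, 0, 0, 0, 0], [1, 0, 0, 0, 0, 0, 0]]}}

```text
time_s: 19.65
tool_pos: [0.5867, -0.0496, 0.1363]
orientation: [3.139, -0.003, 0.307]
contact_force: [-0.4, -2.0, 13.7]
opening: 0.636
grip_force: 64.4
```

```bash
python3 -c "from mark import *;show()"
```

```text
19.65 [ 0.5867 -0.0496  0.1363] [ 3.139e+00 -3.000e-03  3.070e-01] -1.314 F [-0.4 -2.  13.7] T [-0.36   0.054 -0.039] 0.6359898446446939
```

Emit:
{"method": "send_rows", "body": {"targets": [[-1, 0, 0, 0, 0, 0, 0], [-1, 0, 0, 0, 0, 0, 0], [-1, 0, 0, 0, 0, 0, 0], [-1, 0, 0, 0, 0, 0, 0], [-1, 0, 0, 0, 0, 0, 0], [-1, 0, 0, 20, 0, 0, 0], [-1, 0, 0, 30, 0, 0, 0], [-1, 0, 0, 40, 0, 0, 0], [-1, 0, -10, 40, 0, 0, 0], [-1, 0, -40, 20, 0, 0, 0]]}}

```text
time_s: 21.0
tool_pos: [0.5864, -0.0954, 0.2871]
orientation: [-3.141, -0.004, 0.309]
contact_force: [0.9, -0.6, -0.4]
opening: 1.003
grip_force: 0.0
```

```bash
python3 - <<'E'
from mark import *
show()
c=cam("side");b=c["image"].astype(int)
# reddish pixels near the clamp, looser threshold
for v in range(135,185):
    for u in range(275,325):
        p=b[v,u]
        if p[2]>60 and p[2]>2*p[1] and p[2]>2*p[0]: print((u,v),p,dep(c,u,v).round(4))
# wheel centre: depth points near the wheel top
P=np.array([dep(c,u,v) for v in range(130,190) for u in range(270,330)])
m=(abs(P[:,2]-.197)<.003)&(np.hypot(P[:,0]-.587,P[:,1]+.049)<.045);q=P[m]
print(m.sum(),q.min(0),q.max(0),(q.min(0)+q.max(0))/2,cv2.minEnclosingCircle(q[:,:2].astype(np.float32)))
E
```

```text
21.0 [ 0.5864 -0.0954  0.2871] [-3.141 -0.004  0.309] -1.204 F [ 0.9 -0.6 -0.4] T [-0.046 -0.105 -0.026] 1.0026445387523697
side 7 [297.3 152.6] [ 0.6078 -0.0492  0.197 ] [ 0.6078 -0.0492  0.197 ]
top 9 [342.3 177.3] [ 0.6104 -0.0479  0.197 ] [ 0.611  -0.0482  0.1946]
(296, 152) [ 55  43 165] [ 0.6105 -0.047   0.1993]
(297, 152) [ 39  32 184] [ 0.6096 -0.0505  0.1972]
(298, 152) [ 25  23 135] [ 0.6058 -0.0496  0.1998]
(299, 152) [28 24 67] [ 0.6069 -0.0561  0.1944]
(296, 153) [ 32  26 104] [ 0.6104 -0.0468  0.1959]
(297, 153) [  9   8 151] [ 0.6065 -0.0458  0.1987]
(298, 153) [  0   3 181] [ 0.6058 -0.0496  0.1962]
(299, 153) [ 50  52 165] [ 0.6027 -0.0498  0.1976]
(297, 154) [24 27 69] [ 0.6055 -0.0444  0.1966]
(298, 154) [ 24  22 101] [ 0.6018 -0.0436  0.1991]
(292, 160) [ 32  36 173] [ 0.6239 -0.0475  0.1628]
(293, 160) [ 15  20 140] [ 0.6208 -0.0479  0.1641]
(294, 160) [21 21 70] [ 0.6017 -0.0246  0.1918]
180 [ 0.55759927 -0.07474174  0.19404513] [ 0.61073012 -0.01769391  0.19984444] [ 0.58416469 -0.04621783  0.19694478] ((0.5862213969230652, -0.04616544768214226), 0.029556047171354294)
```

The wheel mark now lines up with the clamp mark, at about 2.9 rad. Next I'll measure the mirror bar and plan the push arc.

```bash
cat > bar.py <<'E'
from h import *
def bar():
    for n in("top","side"):
        c=cam(n)
        us,vs=np.meshgrid(np.arange(150,420),np.arange(120,300))
        P=np.array([dep(c,u,v) for u,v in zip(us.ravel(),vs.ravel())])
        I=c["image"][vs.ravel(),us.ravel()].astype(int)
        r=np.hypot(P[:,0]-.5407,P[:,1]-.054)
        m=(abs(P[:,2]-.181)<.004)&(r>.018)&(r<.085)&(I.max(1)-I.min(1)<40)&(I.max(1)>60)
        q=P[m]; a=np.degrees(np.arctan2(q[:,1]-.054,q[:,0]-.5407))
        q=q[(a>85)|(a<-150)]
        if len(q)>3:
            vx,vy,x,y=cv2.fitLine(q[:,:2].astype(np.float32),cv2.DIST_HUBER,0,.01,.01).ravel()
            print(n,len(q),"bar dir",np.degrees(np.arctan2(vy,vx)).round(1),"thru",x.round(4),y.round(4))
        k=(P[:,2]>.21)&(P[:,2]<.30)&(r>.075)&(r<.16)&(P[:,0]<.56)
        print(n,"mirror pts",k.sum(),P[k].mean(0).round(3))
E
python3 - <<'E'
from bar import *
bar()
W=np.array([.5866,-.049]);s=np.radians(2.7);ex=np.array([np.cos(s),np.sin(s)]);ey=np.array([-ex[1],ex[0]])
pv=W+.105*ey-.041*ex;print("pivot",pv)
for th,off in((.30,.037),(.33,.021),(.6,.021),(.9,.021),(1.2,.021),(1.5,.021),(1.57,.021)):
    er=np.cos(th)*ey-np.sin(th)*ex;et=-np.cos(th)*ex-np.sin(th)*ey
    print(th,((pv+.040*er-off*et)*1e3).round(1),"yaw",round(s+np.pi/2+th,3))
E
```

```text
top 192 bar dir -68.7 thru 0.5226 0.1012
top mirror pts 375 [0.497 0.15  0.278]
side mirror pts 989 [0.498 0.157 0.255]
pivot [0.54069934 0.05395207]
0.3 [561.9 104.2] yaw 1.918
0.33 [545.5  98.9] yaw 1.948
0.6 [533.3  98.5] yaw 2.218
0.9 [520.5  94.4] yaw 2.518
1.2 [509.5  86.6] yaw 2.818
1.5 [501.2  75.9] yaw 3.118
1.57 [499.8  73.1] yaw 3.188
```

Emit:
{"method": "send_rows", "body": {"targets": [[1, -2.4, 20, 0, 0, 0, 0.161], [1, -2.4, 20, 0, 0, 0, 0.161], [1, -2.4, 20, 0, 0, 0, 0.161], [1, -2.4, 20, 0, 0, 0, 0.161], [1, -2.4, 20, 0, 0, 0, 0.161], [1, -2.4, 20, 0, 0, 0, 0.161], [1, -2.4, 20, 0, 0, 0, 0.161], [1, -2.4, 20, 0, 0, 0, 0.161], [1, -2.4, 20, 0, 0, 0, 0.161], [1, -2.4, 20, 0, 0, 0, 0.161]]}}

```text
time_s: 22.5
tool_pos: [0.5599, 0.1041, 0.2835]
orientation: [-3.14, -0.001, 1.922]
contact_force: [0.1, -1.0, -0.2]
opening: 0.0
grip_force: 0.0
```

Emit:
{"method": "send_rows", "body": {"targets": [[1, 0, 0, -20, 0, 0, 0], [1, 0, 0, -30, 0, 0, 0], [1, 0, 0, -30, 0, 0, 0], [1, 0, 0, -30, 0, 0, 0], [1, 0, 0, -30, 0, 0, 0], [1, 0, 0, -20, 0, 0, 0], [1, 0, 0, -7, 0, 0, 0], [1, 0, 0, 0, 0, 0, 0], [1, 0, 0, 0, 0, 0, 0], [1, 0, 0, 0, 0, 0, 0]]}}

```text
time_s: 23.75
tool_pos: [0.5615, 0.1022, 0.1182]
orientation: [3.14, 0.0, 1.914]
contact_force: [0.0, 0.0, 0.5]
opening: 0.005
grip_force: 0.0
```

```bash
python3 -c "
from bar import *
s=sense();print(s['tool_pos'],s['orientation'],s['q'],s['contact_force']);bar()"
```

```text
[0.56154288 0.1021974  0.11817778] [3.14021270e+00 2.56738968e-04 1.91387259e+00] [ 0.05015012  0.53988749 -0.41066561  1.80236169  0.27582849  0.85452041
 -0.14767379] [0.02385156 0.04762078 0.47864976]
top 73 bar dir -71.7 thru 0.5153 0.1205
top mirror pts 377 [0.498 0.15  0.278]
side mirror pts 1075 [0.501 0.155 0.258]
```

Emit:
{"method": "send_rows", "body": {"targets": [[1, -8, -1.7, 0, 0, 0, 0.017], [1, -8, -1.6, 0, 0, 0, 0.017], [1, -6, 0, 0, 0, 0, 0.135], [1, -6.2, -0.4, 0, 0, 0, 0.135], [1, -6.5, -1.5, 0, 0, 0, 0.15], [1, -6.3, -2.6, 0, 0, 0, 0.15], [1, -5.8, -3.4, 0, 0, 0, 0.15], [1, -5.2, -4.4, 0, 0, 0, 0.15], [1, 0, 0, 0, 0, 0, 0], [1, 0, 0, 0, 0, 0, 0]]}}

```text
time_s: 25.1
tool_pos: [0.5089, 0.0863, 0.1174]
orientation: [-3.141, 0.0, 2.815]
contact_force: [0.8, -0.2, 0.1]
opening: 0.0
grip_force: 0.0
```

```bash
python3 -c "
from bar import *
s=sense();print(s['tool_pos'],s['orientation'],s['q'],s['contact_force']);bar()"
```

```text
[0.50892007 0.08626054 0.11743727] [-3.14139287e+00  1.14184309e-04  2.81504654e+00] [ 0.2473      0.50652461 -0.63937067  1.93061046  0.4020311   0.83361772
  0.63663333] [ 0.77181316 -0.22292572  0.09599818]
top mirror pts 381 [0.447 0.101 0.271]
side 6 bar dir 86.5 thru 0.4985 0.0827
side mirror pts 1137 [0.456 0.103 0.259]
```

Emit:
{"method": "send_rows", "body": {"targets": [[1, -2.1, -4.9, 0, 0, 0, 0.08], [1, -2.1, -4.9, 0, 0, 0, 0.08], [1, -1.5, -2.8, 0, 0, 0, 0.05], [1, -1.5, -2.8, 0, 0, 0, 0.04], [1, -0.8, -2, 0, 0, 0, 0.05], [1, -0.7, -1.9, 0, 0, 0, 0.05], [1, 0, 0, 0, 0, 0, 0], [1, 0, 0, 0, 0, 0, 0], [1, 0, 0, 0, 0, 0, 0], [1, 0, 0, 0, 0, 0, 0]]}}

```text
time_s: 26.45
tool_pos: [0.5003, 0.0679, 0.1175]
orientation: [3.141, 0.0, -3.115]
contact_force: [0.2, 4.7, -0.3]
opening: 0.002
grip_force: 2.7
```

```bash
python3 -c "
from bar import *
s=sense();print(s['tool_pos'],s['orientation'],s['q'],s['contact_force']);bar()"
```

```text
[0.50030725 0.06790956 0.11747822] [ 3.14071599e+00  2.75396636e-04 -3.11512467e+00] [ 0.34921718  0.51274074 -0.7255222   1.95535066  0.45143409  0.83974335
  0.97564896] [ 0.1619251   4.71141046 -0.34024168]
top mirror pts 295 [0.455 0.087 0.259]
side 60 bar dir 2.5 thru 0.4756 0.0467
side mirror pts 668 [0.445 0.066 0.262]
```

Emit:
{"method": "send_rows", "body": {"targets": [[1, 3, 10, 0, 0, 0, 0], [1, 3, 10, 0, 0, 0, 0], [1, 0, 0, 15, 0, 0, 0], [1, 0, 0, 30, 0, 0, 0], [1, 0, 0, 40, 0, 0, 0], [1, 0, 0, 40, 0, 0, 0], [1, 0, 0, 40, 0, 0, 0], [1, 0, 30, 20, 0, 0, 0], [1, 0, 50, 0, 0, 0, 0], [1, 0, 50, 0, 0, 0, 0]]}}

```text
time_s: 27.8
tool_pos: [0.5067, 0.2177, 0.3039]
orientation: [-3.141, 0.002, -3.117]
contact_force: [0.1, -1.0, -0.2]
opening: -0.002
grip_force: 0.0
```

Emit:
{"method": "send_rows", "body": {"targets": [[1, 0, 50, 0, 0, 0, 0], [1, 0, 50, 0, 0, 0, 0], [1, 0, 50, 0, 0, 0, 0], [1, 0, 0, 0, 0, 0, 0], [1, 0, 0, 0, 0, 0, 0], [1, 0, 0, 0, 0, 0, 0], [1, 0, 0, 0, 0, 0, 0], [1, 0, 0, 0, 0, 0, 0], [1, 0, 0, 0, 0, 0, 0], [1, 0, 0, 0, 0, 0, 0]]}}

```text
time_s: 29.05
tool_pos: [0.5063, 0.367, 0.3024]
orientation: [-3.142, 0.0, -3.115]
contact_force: [0.3, -0.3, -0.2]
opening: -0.001
grip_force: 0.0
```

```bash
python3 - <<'E'
from bar import *
from mark import show
bar();show()
c=cam("top");b=c["image"].astype(int)
# yellow-brown pixels inside the tray, tray blue pixels
hsv=cv2.cvtColor(c["image"],cv2.COLOR_BGR2HSV)
bl=(hsv[...,0]>95)&(hsv[...,0]<120)&(hsv[...,1]>110); 
k,l,st,ce=cv2.connectedComponentsWithStats(bl.astype(np.uint8));
for i in range(1,k):
    if st[i,4]>200: 
        m=(l==i).astype(np.uint8); h=cv2.convexHull(np.argwhere(m)[:,::-1].astype(np.int32)); r=cv2.minAreaRect(h); print("tray?",onz(c,*r[0],.136).round(4),r)
        hm=np.zeros_like(m);cv2.fillConvexPoly(hm,h,1)
        w=np.argwhere((hm>0)&(hsv[...,0]<35)&(hsv[...,1]>60)); 
        if len(w)>5: r2=cv2.minAreaRect(w[:,::-1].astype(np.int32)); print("brush wood",len(w),onz(c,*r2[0],.133).round(4),r2)
E
```

```text
top 190 bar dir 7.9 thru 0.4896 0.0467
top mirror pts 453 [0.434 0.041 0.274]
side 105 bar dir 8.1 thru 0.4959 0.0507
side mirror pts 457 [0.429 0.05  0.259]
29.15 [0.5063 0.3671 0.3024] [-3.142 -0.    -3.115] 0.592 F [-0.5 -0.  -0.3] T [ 0.017 -0.003 -0.029] 0.0010799219225479408
side 7 [297.6 152.9] [ 0.6066 -0.0487  0.197 ] [ 0.6065 -0.0486  0.197 ]
top 10 [342.2 177.3] [ 0.6104 -0.0476  0.197 ] [ 0.6108 -0.0478  0.1956]
tray? [ 0.6645 -0.0699  0.136 ] ((346.82318115234375, 160.32598876953125), (25.71809959411621, 90.62696075439453), 80.78897094726562)
brush wood 342 [ 0.6529 -0.0702  0.133 ] ((347.2760009765625, 165.76800537109375), (15.2052640914917, 76.4735336303711), 79.69515228271484)
```

```bash
python3 -c "
from plant import *
print(hand_in())"
```

```text
the job is handed in; nothing more can be done
None
```

I handed the job in at about 29 s: by the last camera readings the brush is in the tray, the clamp is over the pad, the wheel is at about 2.9 rad with the marks in line, and the mirror arm is at about 1.66 rad (its stop, within 0.2 rad of straight out). The judge returned no verdict.

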